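# Lay out extraction thimbles for drying

## Robot

A 7-joint arm with a two-finger parallel gripper is mounted at the origin on a cart in front of the work surface, level with it; the furniture and walls round the work are solid. World frame = base frame: x ahead of the robot, y to its left, z up, the work surface at z = 0. Lengths are in m, angles in rad, forces in N, time in s.
With the tool pointing down it reaches from about 0.35 to 0.9 m from the base axis. Payload 8.1 kg.
Tool frame: the origin (TCP) lies on the mounting face of the last link; the fingertips stand 173 mm ahead of it and the grasp point (between the pads) lies 155 mm ahead of it; z points along the fingers, y is the line along which they close (so a half turn about z gives the same grasp; the last joint's range is limited). The gripper opens to 85 mm and grips with 20 to 120 N. Pads are 22 mm wide; open, the fingers measure 114 mm over their backs; the gripper's body (76 mm by 85 mm) begins 54 mm behind the grasp point. The pads swing forward as they close: fully open they stand 13 mm farther back than shut.
Start: joints at [-1.281, 0.434, 0.025, 1.573, -0.012, 1.134, -0.075], TCP at [0.239, 0.577, 0.405] pointing down, gripper open.
Joint ranges: [-2.62, 2.62], [-0.44, 2.09], [-1.27, 1.32], [0.08, 2.57], [-1.32, 4.46], [0.12, 2], [-2.74, 2.74]. Speed limits (rad/s): [2.22, 2.22, 3.01, 3.01, 3.14, 3.14, 3.14].

## Interface

Orientations are given as a rotation vector (axis times angle).
In Python, from workcell import readout, cams, env, models gives the robot as it stands.
- The arm moves only by the shell command python3 -m handwheel 'ROWS' [FORCE]. ROWS is JSON, a list of rows, each a list of 5 numbers: the shift along the tool's x, y, z in cm, then the turn about the tool's z in degrees, then the opening, from 0 (shut) to 1 (fully open). A call has exactly 5 rows; each row shifts and turns the commanded pose from where the row before left it, along the tool's axes as they then stand; what a row does not reach is not made up. A row lasts 1/10 s, in which the tool goes at most 50 mm and 8.59 degrees, less where a joint would pass 70% of its speed; a pose out of reach is approached as far as the arm can. A call with a gripper value outside its range is refused whole. The fingers move at their own pace and stop on an object; FORCE is the grip in N (left out, the last holds). Time passes only in rows, so rows that do not move let the fingers close, or fill a call up. It gives the time, the measured TCP pose, the force, the opening and the grip force at its end, in the units of the state.
- readout.sense(): the state, without advancing time (a new reading comes with each control period).
- cams.grab_frame(name): name is "side" or "top"; returns (picture, depth): 400x640x3 uint8, red, green, blue; 400x640 float32, m along the optical axis (not along the pixel's ray), 0 where there is no reading.
- cams.camera_params(name): a dict with "fx", "fy", "cx", "cy" (pixels), "k1" (the pictures are not rectified: a ray, as slopes to the right and down, at radius r is drawn at 1 + k1 r^2 times it, then the intrinsics apply), "rvec" (rotation vector, rad) and "tvec" (3), from world to camera coordinates, as OpenCV has them. Camera axes: x right, y down, z forward; pixel columns grow to the right and rows downward; lengths in m; the calibration is good to about 2 mm. A picture is of the moment at which its call begins. camera_params takes no time and is no camera call.
- env.hand_in(): hands the job in; it is judged then, once.
Trained networks look in the newest picture that a camera, given by its name, has taken for a name from the list of things; names that differ only in an ending like _2 or _b are one class to them, and where a whole thing is asked for, a point or a joint stands for the part that bears it (a point fixed in the world has none). Each returns a list of dicts, best first, with "score" (0 to 1); they miss things now and then, are a little off and sometimes report something else, mostly with a low value. They report only what shows in the picture. A call takes as long as a camera call. They do not tell look-alikes from the thing itself.
- models.trace(camera, target): "mask" (400x640 bool, what is visible of it) and "bbox" ([centre column, centre row, width, height] in pixels, round what is visible of it).
The state is a dict: "time": time; "joint_pos": joint angles; "joint_velocities": joint speeds; "joint_torque": joint torques, N m; "tool_pos": TCP position; "tool_rot": TCP orientation; "ft_force": force on the tool from outside, world axes, zero at the start; "ft_torque": the same for the moment, N m; "gripper_width": finger opening in m; "finger_force": force on a finger pad.
Only numpy, scipy, OpenCV 4.12 (cv2) and the standard library are available. Lean on these libraries where they do the work, as an engineer would, in place of code of your own. Each camera call takes 0.05 s, during which the arm holds its last target. There are 200 camera calls.

## Task

Get the extraction thimbles ready for the drying oven: lay one thimble, lying flat, in each drying pan that stands on the bench. Draw them from the dispenser by pulling its slide gate about half-way out, which lets one go, never right out because that empties the hopper, and then pushing it fully home again. The thimbles are soft pressed paper, so hold them only lightly; leave the unused ones in the hopper, the gate shut, and the other things on the bench where they are.

Things in the scene. Friction and masses are not known exactly. Their poses are not given: they have to be found in the camera images.
- dispenser: Fixed metal thimble dispenser, base 96 x 285 mm, 289 mm tall, turned up to 0.2 rad either way. Origin on the bench under its upright feed column (78 mm along its x, 38 mm along its y outside). Its x points away from the robot. Gate and knob come out towards its own +y (left seen from the robot); thimbles roll out down an open two-rail chute towards its -y (right).
- gate (a joint): Slide gate, travel in m along the dispenser's +y: 0 home (shut), 0.080 right out; stays where left (2.5 N friction). Pulled past 0.031 the lower blade frees the one thimble in the chamber while an upper blade holds the rest; 0.040 to 0.050 is a good stroke; beyond 0.062 the whole hopper runs out. Pushed back below 0.006 it is shut and the next thimble drops into the chamber.
- gate_knob (a point): Grip point on the gate's upright round black knob, on its axis: knob 22 mm in diameter, side straight from 14 mm below to 14 mm above this point, which is 149 mm above the bench and, with the gate home, 125 mm from the column's axis along the dispenser's +y. Moves with the gate. 25 mm is free all round it; the feed column's wall is 105 mm away.
- column (a point): Axis of the feed column, 124 mm above the bench: centre of the thimble in the metering chamber. The others lie above it, 28 mm apart.
- chute_end (a point): Where a thimble comes to rest at the chute's foot: its centre, 37 mm above the bench, 165 mm from the column along the dispenser's -y, lying along the dispenser's x; take it from above, fingers closing along the dispenser's y. Rails and stop prongs leave a 40 mm wide gap in the middle, so fingertips can go down to 15 mm above the bench. Side cheeks 74 mm apart, up to 60 mm high.
- thimble_1: Extraction thimble: white paper tube 28 mm in diameter, 64 mm long, closed at one end, 12 to 21 g. Origin at its middle; its x axis runs along the tube. It starts lying in the feed column along the dispenser's x. It rolls only on a slope of over 8 degrees. Crushed if the fingers press it with more than 25 N, both fingers added (a grip of 5 to 8 N is ample).
- thimble_2: Extraction thimble: white paper tube 28 mm in diameter, 64 mm long, closed at one end, 12 to 21 g. Origin at its middle; its x axis runs along the tube. It starts lying in the feed column along the dispenser's x. It rolls only on a slope of over 8 degrees. Crushed if the fingers press it with more than 25 N, both fingers added (a grip of 5 to 8 N is ample).
- thimble_3: Extraction thimble: white paper tube 28 mm in diameter, 64 mm long, closed at one end, 12 to 21 g. Origin at its middle; its x axis runs along the tube. It starts lying in the feed column along the dispenser's x. It rolls only on a slope of over 8 degrees. Crushed if the fingers press it with more than 25 N, both fingers added (a grip of 5 to 8 N is ample).
- thimble_4: Extraction thimble: white paper tube 28 mm in diameter, 64 mm long, closed at one end, 12 to 21 g. Origin at its middle; its x axis runs along the tube. It starts lying in the feed column along the dispenser's x. It rolls only on a slope of over 8 degrees. Crushed if the fingers press it with more than 25 N, both fingers added (a grip of 5 to 8 N is ample).
- thimble_5: Extraction thimble: white paper tube 28 mm in diameter, 64 mm long, closed at one end, 12 to 21 g. Origin at its middle; its x axis runs along the tube. It starts lying in the feed column along the dispenser's x. It rolls only on a slope of over 8 degrees. Crushed if the fingers press it with more than 25 N, both fingers added (a grip of 5 to 8 N is ample).
- pan_1: Round aluminium drying pan, loose, 90 mm across the rim, 73 mm across the inner floor, 13 mm high, wall and floor 2.5 mm; origin at the centre of its underside, z up. May be absent.
- pan_2: Round aluminium drying pan, loose, 90 mm across the rim, 73 mm across the inner floor, 13 mm high, wall and floor 2.5 mm; origin at the centre of its underside, z up. May be absent.
- pan_3: Round aluminium drying pan, loose, 90 mm across the rim, 73 mm across the inner floor, 13 mm high, wall and floor 2.5 mm; origin at the centre of its underside, z up. May be absent.
- pan_4: Round aluminium drying pan, loose, 90 mm across the rim, 73 mm across the inner floor, 13 mm high, wall and floor 2.5 mm; origin at the centre of its underside, z up. May be absent.
- timer: Bench timer lying flat, 64 x 66 x 19 mm, origin under its centre. Leave it alone.
- tweezers: Tweezers, 124 mm long, 10 mm high, origin under the centre. Leave alone.
- marker: Marker pen, 135 mm long, 16 mm thick, origin under its centre. Leave it alone.
Not all that is in view belongs to the job. What is shaped like the pan_4 but brown is not meant.

How it is judged:
On the way, in this order (a step that is already met when the one before it is completed fails the run):
1. the gate has been pulled part-way out (value of joint gate above 0.031 m), for 0.1 s.
2. the gate has been pushed home again (value of joint gate below 0.006 m), for 0.2 s.
At the end, for the whole second after the job is handed in: Each pan present stands level with one thimble lying flat on its floor (centre within 15.5 mm of the pan's axis, 10 to 22 mm above the pan's underside), every other thimble is still in the hopper's feed column, the gate is home (below 6 mm), all at rest (value of joint gate below 0.006 m and ((horizontal distance between thimble_1 and pan_1 below 0.0155 m and z of thimble_1 in the frame of pan_1 between 0.01 and 0.022 m) or (horizontal distance between thimble_2 and pan_1 below 0.0155 m and z of thimble_2 in the frame of pan_1 between 0.01 and 0.022 m) or (horizontal distance between thimble_3 and pan_1 below 0.0155 m and z of thimble_3 in the frame of pan_1 between 0.01 and 0.022 m) or (horizontal distance between thimble_4 and pan_1 below 0.0155 m and z of thimble_4 in the frame of pan_1 between 0.01 and 0.022 m)) and ((horizontal distance between thimble_1 and pan_2 below 0.0155 m and z of thimble_1 in the frame of pan_2 between 0.01 and 0.022 m) or (horizontal distance between thimble_2 and pan_2 below 0.0155 m and z of thimble_2 in the frame of pan_2 between 0.01 and 0.022 m) or (horizontal distance between thimble_3 and pan_2 below 0.0155 m and z of thimble_3 in the frame of pan_2 between 0.01 and 0.022 m) or (horizontal distance between thimble_4 and pan_2 below 0.0155 m and z of thimble_4 in the frame of pan_2 between 0.01 and 0.022 m)) and ((horizontal distance between thimble_1 and pan_3 below 0.0155 m and z of thimble_1 in the frame of pan_3 between 0.01 and 0.022 m) or (horizontal distance between thimble_2 and pan_3 below 0.0155 m and z of thimble_2 in the frame of pan_3 between 0.01 and 0.022 m) or (horizontal distance between thimble_3 and pan_3 below 0.0155 m and z of thimble_3 in the frame of pan_3 between 0.01 and 0.022 m) or (horizontal distance between thimble_4 and pan_3 below 0.0155 m and z of thimble_4 in the frame of pan_3 between 0.01 and 0.022 m)) and ((horizontal distance between thimble_1 and pan_4 below 0.0155 m and z of thimble_1 in the frame of pan_4 between 0.01 and 0.022 m) or (horizontal distance between thimble_2 and pan_4 below 0.0155 m and z of thimble_2 in the frame of pan_4 between 0.01 and 0.022 m) or (horizontal distance between thimble_3 and pan_4 below 0.0155 m and z of thimble_3 in the frame of pan_4 between 0.01 and 0.022 m) or (horizontal distance between thimble_4 and pan_4 below 0.0155 m and z of thimble_4 in the frame of pan_4 between 0.01 and 0.022 m)) and ((horizontal distance between thimble_1 and pan_1 below 0.0155 m and z of thimble_1 in the frame of pan_1 between 0.01 and 0.022 m) or (horizontal distance between thimble_1 and pan_2 below 0.0155 m and z of thimble_1 in the frame of pan_2 between 0.01 and 0.022 m) or (horizontal distance between thimble_1 and pan_3 below 0.0155 m and z of thimble_1 in the frame of pan_3 between 0.01 and 0.022 m) or (horizontal distance between thimble_1 and pan_4 below 0.0155 m and z of thimble_1 in the frame of pan_4 between 0.01 and 0.022 m)) and ((horizontal distance between thimble_2 and pan_1 below 0.0155 m and z of thimble_2 in the frame of pan_1 between 0.01 and 0.022 m) or (horizontal distance between thimble_2 and pan_2 below 0.0155 m and z of thimble_2 in the frame of pan_2 between 0.01 and 0.022 m) or (horizontal distance between thimble_2 and pan_3 below 0.0155 m and z of thimble_2 in the frame of pan_3 between 0.01 and 0.022 m) or (horizontal distance between thimble_2 and pan_4 below 0.0155 m and z of thimble_2 in the frame of pan_4 between 0.01 and 0.022 m)) and ((horizontal distance between thimble_3 and pan_1 below 0.0155 m and z of thimble_3 in the frame of pan_1 between 0.01 and 0.022 m) or (horizontal distance between thimble_3 and pan_2 below 0.0155 m and z of thimble_3 in the frame of pan_2 between 0.01 and 0.022 m) or (horizontal distance between thimble_3 and pan_3 below 0.0155 m and z of thimble_3 in the frame of pan_3 between 0.01 and 0.022 m) or (horizontal distance between thimble_3 and pan_4 below 0.0155 m and z of thimble_3 in the frame of pan_4 between 0.01 and 0.022 m)) and ((horizontal distance between thimble_4 and column below 0.02 m and height (world z) of thimble_4 above 0.115 m) or (horizontal distance between thimble_4 and pan_1 below 0.0155 m and z of thimble_4 in the frame of pan_1 between 0.01 and 0.022 m) or (horizontal distance between thimble_4 and pan_2 below 0.0155 m and z of thimble_4 in the frame of pan_2 between 0.01 and 0.022 m) or (horizontal distance between thimble_4 and pan_3 below 0.0155 m and z of thimble_4 in the frame of pan_3 between 0.01 and 0.022 m) or (horizontal distance between thimble_4 and pan_4 below 0.0155 m and z of thimble_4 in the frame of pan_4 between 0.01 and 0.022 m)) and horizontal distance between thimble_5 and column below 0.02 m and height (world z) of thimble_5 above 0.115 m and linear speed of each of thimble_1, thimble_2, thimble_3, thimble_4, thimble_5 below 0.02 m/s and angle between each of pan_1, pan_2, pan_3, pan_4's own z axis and vertical below 0.1 rad); the robot touches nothing.
It fails at once if the gate pulled right out, beyond 62 mm, so that the hopper runs out (value of joint gate above 0.062 m).
It fails at once if a thimble crushed: pressed by the fingers with more than 25 N (contact force between the fingers and thimble_1 above 25 N or contact force between the fingers and thimble_2 above 25 N or contact force between the fingers and thimble_3 above 25 N or contact force between the fingers and thimble_4 above 25 N or contact force between the fingers and thimble_5 above 25 N).
It fails at once if a bystander (timer, tweezers or marker) moved more than 30 mm (distance of any of timer, tweezers, marker from where it was at the start of the episode above 0.03 m).
Of pan_1, pan_2, pan_3, pan_4 only 3 to 4 are there at a start; the rules pass over those that are not, and their reading is None.
At some moment in a run one of pan_1, pan_2, pan_3, pan_4 may be knocked a few centimetres aside while the robot is not near it.
Once in a run the grip may slacken for a moment while it holds something.
It also fails if it takes over 210 s, if anything falls off the work surface, if the arm or the gripper's body presses on something with over 40 N, if the wrist force passes 120 N, or if a joint passes its speed limit or range.

## Working session

There is one attempt and no reset: what is moved stays moved. The work goes in short steps, Python scripts to look and compute and a shell command to move; the robot and the scene stay as the last step left them, time stands still between calls to the robot, and variables do not carry over. Pictures are saved under pics/ and viewed, at most 14 in all, crops included, and the job is handed in when it is done.

```bash
mkdir -p pics; ls; cat > h.py <<'E'
import numpy as np,cv2
from scipy.spatial.transform import Rotation as R
from workcell import readout,cams,env,models
def pts(name,depth,rc=None):
    """world points for whole image HxWx3"""
    p=cams.camera_params(name);h,w=depth.shape
    u,v=np.meshgrid(np.arange(w),np.arange(h))
    xd=(u-p['cx'])/p['fx'];yd=(v-p['cy'])/p['fy'];x,y=xd.copy(),yd.copy()
    for _ in range(10):
        s=1+p['k1']*(x*x+y*y);x,y=xd/s,yd/s
    c=np.stack([x*depth,y*depth,depth],-1)
    M=R.from_rotvec(p['rvec']).as_matrix()
    return (c-np.array(p['tvec']).ravel())@M
def proj(name,P):
    p=cams.camera_params(name);M=R.from_rotvec(p['rvec']).as_matrix()
    c=np.atleast_2d(P)@M.T+np.array(p['tvec']).ravel();x=c[:,0]/c[:,2];y=c[:,1]/c[:,2];s=1+p['k1']*(x*x+y*y)
    return np.c_[p['fx']*x*s+p['cx'],p['fy']*y*s+p['cy']]
def save(img,fn): cv2.imwrite('pics/'+fn,img[...,::-1])
def rel(target,yaw=None):
    """grasp-point shift needed in tool axes (cm); world target of grasp point"""
    s=readout.sense();M=R.from_rotvec(s['tool_rot']).as_matrix();g=np.array(s['tool_pos'])+M[:,2]*.155
    d=M.T@(np.array(target)-g)*100
    print('grasp',g.round(4),'yaxis',M[:,1].round(3),'z',M[:,2].round(3),'shift cm',d.round(2))
E
python3 - <<'E'
from h import *
s=readout.sense();print(s)
for n in('top','side'):
    i,d=cams.grab_frame(n);save(i,n+'0.png');np.savez('/tmp/'+n,i=i,d=d);print(n,cams.camera_params(n))
    P=pts(n,d)
    for t in('dispenser','gate_knob','pan_1','thimble_1'):
        for r in models.trace(n,t):
            m=r['mask']&(d>0);q=P[m];print(t,round(r['score'],2),np.round(r['bbox']),np.median(q,0).round(3),q.min(0).round(3),q.max(0).round(3),np.median(i[m],0))
E
```

```text
pics
{'time': 0.0, 'joint_pos': array([-1.28053491,  0.43521241,  0.02500735,  1.57410972, -0.0115759 ,
        1.13404725, -0.07509081]), 'joint_velocities': array([-7.01669565e-04,  7.11484305e-05,  4.90148208e-04, -7.72220701e-04,
       -1.18767906e-03,  1.24801354e-03, -5.50861668e-04]), 'joint_torque': array([-1.10744634e-04, -6.70468283e+01,  1.02521852e+00, -3.16214454e+01,
        1.56065990e-02,  1.22882900e-02,  4.59694900e-05]), 'tool_pos': array([0.23922706, 0.57713665, 0.40392786]), 'tool_rot': array([-6.13243391e-01, -3.08101771e+00,  2.55482332e-03]), 'ft_force': array([-0.74616387,  1.15981238, -0.36950029]), 'ft_torque': array([0.04178663, 0.00041988, 0.02316762]), 'finger_force': 0.0, 'gripper_width': 0.08522971200172402}
top {'fx': 444.9679075483274, 'fy': 444.9679075483274, 'cx': 319.30400173813445, 'cy': 198.28197113078556, 'k1': -0.11291128888103978, 'rvec': array([ 2.10644769, -2.17052522,  0.18405416]), 'tvec': array([-0.05835681,  0.5369746 ,  1.31593231])}
dispenser 0.81 [268. 168. 114.  54.] [0.602 0.068 0.059] [ 0.557 -0.102 -0.004] [0.723 0.263 0.295] [1
[... 1327 characters left out ...]
67.]
gate_knob 0.71 [239. 212.  73.  39.] [0.605 0.156 0.141] [ 0.569 -0.016 -0.004] [0.852 0.233 0.183] [201.5 203.  209. ]
pan_1 0.63 [432. 229.  17.  20.] [ 0.455 -0.38   0.004] [ 0.407 -0.403 -0.002] [ 0.492 -0.345  0.015] [247. 249. 251.]
pan_1 0.46 [411. 201.  16.  18.] [ 0.587 -0.392  0.005] [ 0.04  -0.413 -0.002] [0.638 0.046 0.517] [239. 243. 245.]
pan_1 0.24 [265. 204. 124. 120.] [0.589 0.094 0.071] [ 0.066 -0.1   -0.004] [1.005 0.233 0.501] [158. 163. 167.]
thimble_1 0.54 [257. 206.  10.  12.] [0.582 0.093 0.158] [0.576 0.086 0.145] [0.589 0.1   0.167] [165. 169. 162.]
thimble_1 0.54 [256. 201.   4.   8.] [0.58  0.094 0.186] [0.578 0.088 0.175] [0.585 0.1   0.194] [166. 170. 162.]
```

View pics/top0.png

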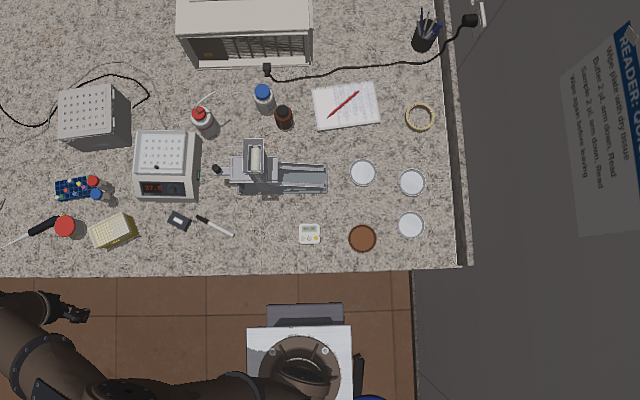

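View pics/side0.png

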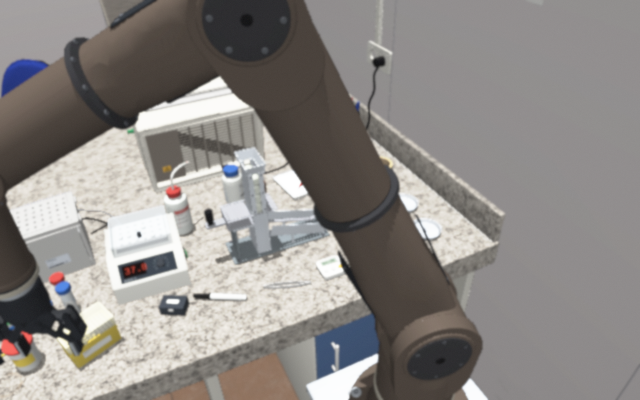

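Top view: the silver pans are at (362,173), (412,182) and (410,225). The look-alikes are the brown pan at (362,239) and the tape ring at (420,117), which I rule out. The dispenser is at (268,168) with its black knob at (217,169). The timer is at (309,233).

Next I'll fit the pose and check it in one close crop.

```bash
python3 - <<'E'
from h import *
z=np.load('/tmp/top.npz');i,d=z['i'],z['d'];P=pts('top',d)
# knob: dark px
sub=np.zeros(d.shape,bool);sub[158:182,206:232]=1
k=sub&(i.max(2)<60)&(P[...,2]>.1);print('knob',k.sum(),P[k].mean(0),P[k].min(0),P[k].max(0))
for zz in(.14,.10):pass
# chute rails: elevated points right of column
m=(P[...,2]>.02)&(P[...,2]<.13)&(P[...,0]>.53)&(P[...,0]<.69)&(P[...,1]<.05)&(P[...,1]>-.13)
q=P[m];print(len(q),q.min(0),q.max(0));r=cv2.minAreaRect(q[:,:2].astype(np.float32)*1000);print(r)
# column top
m=(P[...,2]>.25)&(P[...,0]>.5)&(P[...,0]<.75)&(P[...,1]<.2)&(P[...,1]>0);q=P[m];print('col',len(q),q.min(0),q.max(0),q.mean(0),cv2.minAreaRect(q[:,:2].astype(np.float32)*1000))
# obstacle beside knob
m=(P[...,2]>.03)&(P[...,0]>.45)&(P[...,0]<.75)&(P[...,1]<.45)&(P[...,1]>.25);q=P[m];print('dev',q.min(0),q.max(0))
c=i[115:265,195:445];save(cv2.resize(c,None,fx=3.2,fy=3.2,interpolation=cv2.INTER_CUBIC),'crop1.png')
E
```

```text
knob 53 [0.60531926 0.21223703 0.18090638] [ 0.31214868 -0.06152224  0.12308974] [0.6214223  0.22796607 1.38643546]
594 [ 0.56898836 -0.09491493  0.02232384] [0.64544253 0.0498033  0.08543891]
((606.8223876953125, -22.02313995361328), (144.647705078125, 75.42376708984375), 88.47598266601562)
col 587 [0.56328327 0.06709209 0.25001832] [0.65731059 0.12267779 0.29466733] [0.61538799 0.09748935 0.27386467] ((610.258056640625, 95.01231384277344), (55.3866081237793, 93.99614715576172), 89.53072357177734)
dev [0.45365864 0.29469761 0.03003355] [0.74530905 0.44999747 0.1532085 ]
```

View pics/crop1.png

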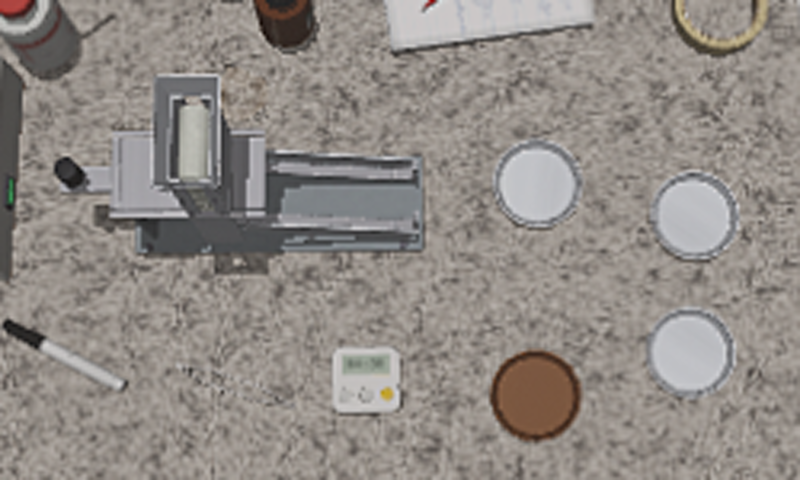

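The crop confirms three silver pans at crop (538,184), (694,215) and (691,352), with the brown one excluded. The knob is at (68,172), and the heater block stands just left of it.

```bash
python3 - <<'E'
from h import *
z=np.load('/tmp/top.npz');i,d=z['i'],z['d'];P=pts('top',d)
sub=np.zeros(d.shape,bool);sub[160:178,210:226]=1
k=sub&(i.max(2)<60)&(P[...,2]>.14)&(P[...,2]<.18);q=P[k];print('knob',len(q),np.median(q,0),q.min(0),q.max(0))
for a,b in((.54,.58),(.58,.60),(.60,.64),(.64,.68)):
    m=(P[...,2]>.03)&(P[...,0]>a)&(P[...,0]<b)&(P[...,1]<.4)&(P[...,1]>.245);q=P[m];j=q[:,1].argsort()[:3];print(a,q[j].round(3).tolist(),q[:,2].max())
rel([.612,.219,.149])
E
```

```text
knob 46 [0.61184856 0.21763513 0.16391518] [0.6021322  0.21007195 0.14142815] [0.6214223  0.22796607 0.17093165]
0.54 [[0.578, 0.305, 0.046], [0.577, 0.305, 0.034], [0.572, 0.306, 0.044]] 0.09877334943223556
0.58 [[0.597, 0.303, 0.045], [0.592, 0.304, 0.039], [0.593, 0.305, 0.049]] 0.10582580263314235
0.6 [[0.608, 0.295, 0.053], [0.612, 0.295, 0.05], [0.615, 0.296, 0.048]] 0.1532084953690171
0.64 [[0.667, 0.3, 0.073], [0.673, 0.3, 0.084], [0.67, 0.3, 0.048]] 0.14567129911341786
grasp [0.2393 0.5774 0.2497] yaxis [0.383 0.924 0.   ] z [ 0.  0. -1.] shift cm [-48.15 -18.84  10.07]
```

```bash
python3 -m handwheel '[[-4,-1.57,0,0,0.5],[-4,-1.57,0,0,0.5],[-4,-1.57,0,0,0.5],[-4,-1.57,0,0,0.5],[-4,-1.57,0,0,0.5]]' 
python3 -m handwheel '[[-4,-1.57,0,0,0.5],[-4,-1.57,0,0,0.5],[-4,-1.57,0,0,0.5],[-4,-1.57,0,0,0.5],[-4,-1.57,0,0,0.5]]' 
python3 -m handwheel '[[0,0,0,8.5,0.5],[0,0,0,8.5,0.5],[0,0,0,8.5,0.5],[0,0,0,8.5,0.5],[0,0,0,8.5,0.5]]'
python3 -m handwheel '[[0,0,0,8.5,0.5],[0,0,0,8.5,0.5],[0,0,0,8.5,0.5],[0,0,0,0.5,0.5],[0,0,0,0,0.5]]'
python3 -c "
from h import *;rel([.612,.219,.149])"
```

```text
time: 1.0
tool_pos: [0.395, 0.4269, 0.4049]
tool_rot: [0.613, 3.081, 0.001]
ft_force: [0.5, -0.1, -0.3]
gripper_width: 0.0425
finger_force: 0.0
time: 1.5
tool_pos: [0.5498, 0.2779, 0.405]
tool_rot: [0.613, 3.081, 0.001]
ft_force: [0.1, 0.6, 0.4]
gripper_width: 0.0427
finger_force: 0.0
time: 2.0
tool_pos: [0.5487, 0.2792, 0.4047]
tool_rot: [-1.696, -2.644, -0.0]
ft_force: [-0.2, -0.1, 0.7]
gripper_width: 0.0428
finger_force: 0.0
time: 2.5
tool_pos: [0.5486, 0.2794, 0.4047]
tool_rot: [2.236, 2.206, 0.0]
ft_force: [0.0, -0.5, -0.9]
gripper_width: 0.0427
finger_force: 0.0
grasp [0.5486 0.2794 0.2497] yaxis [ 1.    -0.014  0.   ] z [ 0. -0. -1.] shift cm [-5.95  6.42 10.07]
```

```bash
python3 -m handwheel '[[-3,3.2,0,0,0.5],[-2.95,3.2,0,0,0.5],[0,0,3,0,0.5],[0,0,4,0,0.5],[0,0,2,0,0.5]]' 
python3 -m handwheel '[[0,0,1,0,0.5],[0,0,0,0,0.2],[0,0,0,0,0.2],[0,0,0,0,0.2],[0,0,0,0,0.2]]' 30
python3 -c "
from h import *;rel([.612,.219,.149]);print(readout.sense()['gripper_width'])
i,d=cams.grab_frame('side');save(cv2.resize(i[140:260,180:340],None,fx=4,fy=4),'k1.png')"
```

```text
time: 3.0
tool_pos: [0.6109, 0.218, 0.3117]
tool_rot: [-2.236, -2.204, 0.005]
ft_force: [0.2, 0.6, 0.7]
gripper_width: 0.043
finger_force: 0.0
time: 3.5
tool_pos: [0.6124, 0.2185, 0.3054]
tool_rot: [2.239, 2.201, 0.003]
ft_force: [6.4, 1.1, -13.4]
gripper_width: 0.0213
finger_force: 30.8
grasp [0.6129 0.2185 0.1504] yaxis [ 1.    -0.017  0.003] z [ 0.003  0.    -1.   ] shift cm [ 0.04 -0.09  0.14]
0.021337962215536955
```

View pics/k1.png

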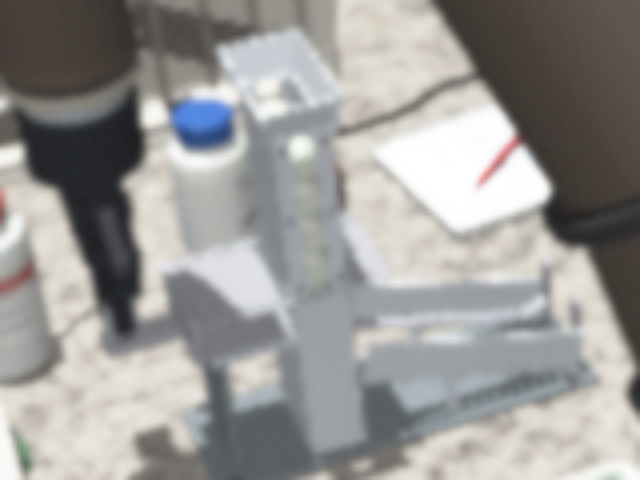

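The image shows the fingers around the knob, crop (122,330), with the column still full. Pulling now.

```bash
python3 -m handwheel '[[0.5,0,0,0,0.2],[1,0,0,0,0.2],[1,0,0,0,0.2],[1,0,0,0,0.2],[1,0,0,0,0.2]]' 30
python3 -m handwheel '[[0,0,0,0,0.2],[0,0,0,0,0.2],[0,0,0,0,0.2],[0,0,0,0,0.2],[0,0,0,0,0.2]]' 
python3 -c "
from h import *
i,d=cams.grab_frame('side');save(cv2.resize(i[140:260,180:340],None,fx=4,fy=4),'k2.png')
i,d=cams.grab_frame('top')
for r in models.trace('top','gate_knob')[:2]: print(r['score'],r['bbox'])
for r in models.trace('top','thimble_1'): q=pts('top',d)[r['mask']&(d>0)];print(r['score'],np.median(q,0).round(3))"
```

```text
time: 4.05
tool_pos: [0.6134, 0.2626, 0.3054]
tool_rot: [2.239, 2.199, 0.001]
ft_force: [5.0, -3.6, -11.2]
gripper_width: 0.021
finger_force: 31.0
time: 4.55
tool_pos: [0.6133, 0.2641, 0.3054]
tool_rot: [2.238, 2.202, 0.005]
ft_force: [6.8, 2.5, -14.1]
gripper_width: 0.0209
finger_force: 30.8
0.68 [230.1, 168.6, 61.5, 29.3]
0.63 [ 0.605 -0.07   0.049]
0.49 [0.61  0.093 0.252]
```

View pics/k2.png

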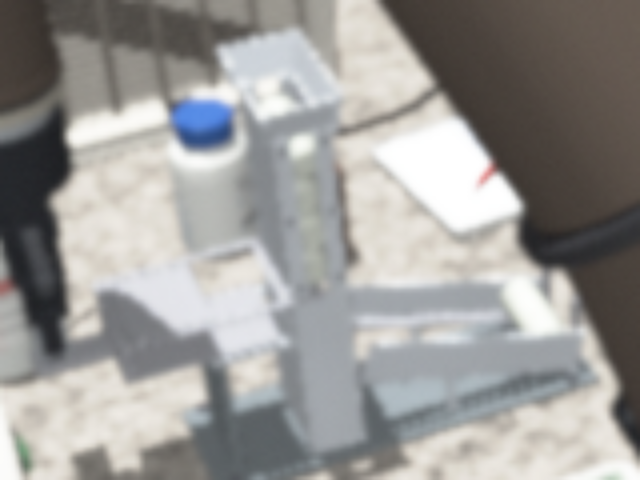

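The gate is about half out and one thimble lies at the chute foot, crop (530,305). Pushing the gate home, slightly past its end, then opening and rising.

```bash
python3 -m handwheel '[[-1,0,0,0,0.2],[-1,0,0,0,0.2],[-1,0,0,0,0.2],[-1,0,0,0,0.2],[-0.7,0,0,0,0.2]]' 30
python3 -m handwheel '[[0,0,0,0,0.2],[0,0,0,0,0.2],[0,0,0,0,0.2],[0,0,0,0,0.2],[0,0,0,0,0.2]]' 
python3 -m handwheel '[[0,0,0,0,0.5],[0,0,0,0,0.5],[0,0,0,0,0.5],[0,0,-4,0,0.5],[0,0,-4,0,0.5]]' 
python3 -m handwheel '[[0,0,-5,0,0.5],[0,0,-5,0,0.5],[0,0,-2,0,0.5],[0,0,0,0,0.5],[0,0,0,0,0.5]]' 
python3 -c "
from h import *
i,d=cams.grab_frame('top');P=pts('top',d);i2,d2=cams.grab_frame('side');save(cv2.resize(i2[140:260,180:340],None,fx=4,fy=4),'k3.png')
for r in models.trace('top','thimble_1'):
    q=P[r['mask']&(d>0)];print(r['score'],np.median(q,0).round(3),q.min(0).round(3),q.max(0).round(3),cv2.minAreaRect(q[:,:2].astype(np.float32)*1000))
for r in models.trace('top','pan_1'): q=P[r['mask']&(d>0)];print(r['score'],np.median(q,0).round(3),(q.min(0)/2+q.max(0)/2).round(3))
rel([.608,-.071,.2])"
```

```text
time: 5.25
tool_pos: [0.6124, 0.2171, 0.3057]
tool_rot: [2.239, 2.203, 0.006]
ft_force: [5.9, 18.0, -11.0]
gripper_width: 0.0212
finger_force: 30.9
time: 5.75
tool_pos: [0.6124, 0.2172, 0.3058]
tool_rot: [2.238, 2.202, 0.005]
ft_force: [6.4, 2.0, -11.7]
gripper_width: 0.0211
finger_force: 30.9
time: 6.25
tool_pos: [0.6112, 0.2165, 0.3852]
tool_rot: [-2.24, -2.201, 0.004]
ft_force: [0.2, 0.1, 0.8]
gripper_width: 0.0426
finger_force: 0.0
time: 6.75
tool_pos: [0.6114, 0.2164, 0.505]
tool_rot: [2.241, 2.202, 0.001]
ft_force: [0.0, 0.4, -0.9]
gripper_width: 0.0427
finger_force: 0.0
0.67 [0.615 0.095 0.221] [0.587 0.085 0.214] [0.641 0.104 0.227] ((613.8544921875, 95.40314483642578), (19.261064529418945, 53.648738861083984), 87.18032836914062)
0.46 [ 0.606 -0.069  0.049] [ 0.575 -0.083  0.037] [ 0.636 -0.057  0.058] ((605.3868408203125, -69.39522552490234), (24.798969268798828, 61.43891143798828), 88.18267059326172)
0.96 [ 0.448 -0.358  0.004] [ 0.448 -0.358  0.007]
0.76 [ 0.585 -0.371  0.004] [ 0.584 -0.372  0.009]
0.64 [ 0.623 -0.216  0.004] [ 0.621 -0.216  0.007]
0.62 [0.612 0.095 0.221] [0.613 0.098 0.211]
0.58 [ 0.41  -0.205  0.004] [ 0.411 -0.204  0.007]
grasp [0.611  0.2165 0.3483] yaxis [ 1.    -0.018 -0.002] z [-0.002 -0.001 -1.   ] shift cm [-28.74   0.24  14.86]
```

View pics/k3.png

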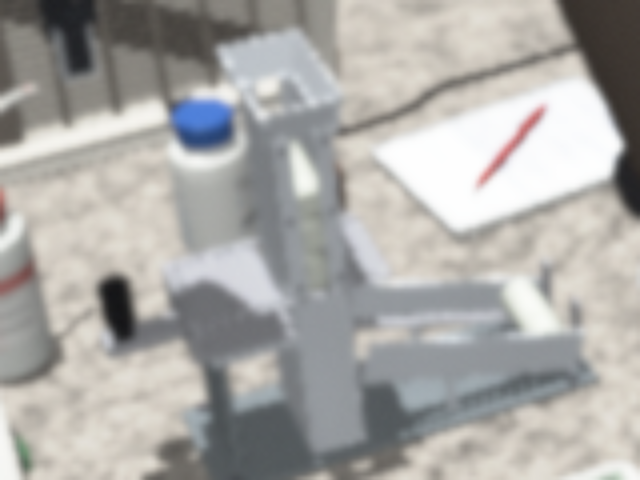

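Gate is home, with the knob back at crop (118,305) and the stack one lower. Moving over the chute and turning 90°.

```bash
python3 -m handwheel '[[-4.8,0,0,0,0.6],[-4.8,0,0,0,0.6],[-4.8,0,0,0,0.6],[-4.8,0,0,0,0.6],[-4.8,0,0,0,0.6]]' 
python3 -m handwheel '[[-4.7,0,0,0,0.6],[0,0,0,-8.5,0.6],[0,0,0,-8.5,0.6],[0,0,0,-8.5,0.6],[0,0,0,-8.5,0.6]]' 
python3 -m handwheel '[[0,0,0,-8.5,0.6],[0,0,0,-8.5,0.6],[0,0,0,-8.5,0.6],[0,0,0,-8.5,0.6],[0,0,0,-8.5,0.6]]' 
python3 -m handwheel '[[0,0,0,-8.5,0.6],[0,0,0,-5,0.6],[0,0,0,0,0.6],[0,0,0,0,0.6],[0,0,0,0,0.6]]' 
python3 -c "
from h import *
rel([.606,-.070,.037]);print(readout.sense()['joint_pos'].round(2))"
```

```text
time: 7.45
tool_pos: [0.6069, -0.0251, 0.5039]
tool_rot: [-2.24, -2.201, 0.002]
ft_force: [-0.1, -0.4, -0.1]
gripper_width: 0.0514
finger_force: 0.0
time: 7.95
tool_pos: [0.6064, -0.0704, 0.5037]
tool_rot: [-1.49, -2.764, 0.001]
ft_force: [-0.3, 0.2, 0.7]
gripper_width: 0.0514
finger_force: 0.0
time: 8.45
tool_pos: [0.6064, -0.0704, 0.5037]
tool_rot: [-0.387, -3.116, 0.0]
ft_force: [0.0, -0.9, -0.7]
gripper_width: 0.0511
finger_force: 0.0
time: 8.95
tool_pos: [0.6065, -0.0704, 0.5043]
tool_rot: [-0.031, -3.141, 0.0]
ft_force: [-0.5, 0.7, 0.2]
gripper_width: 0.0512
finger_force: 0.0
grasp [ 0.6064 -0.0704  0.3493] yaxis [ 0.02  1.   -0.  ] z [-0.001 -0.    -1.   ] shift cm [2.000e-02 4.000e-02 3.123e+01]
[-0.12  0.35  0.21  1.47 -0.07  1.33  1.65]
```

```bash
python3 -m handwheel '[[0,0,5,0,0.6],[0,0,5,0,0.6],[0,0,5,0,0.6],[0,0,5,0,0.6],[0,0,5,0,0.6]]' 
python3 -m handwheel '[[0,0,3,0,0.6],[0,0,2,0,0.6],[0,0,1.2,0,0.6],[0,0,0,0,0.6],[0,0,0,0,0.5]]' 
python3 -m handwheel '[[0,0,0,0,0.36],[0,0,0,0,0.36],[0,0,0,0,0.36],[0,0,0,0,0.34],[0,0,0,0,0.34]]' 20
python3 -c "
from h import *
rel([.606,-.070,.037])"
```

```text
time: 9.45
tool_pos: [0.6063, -0.0702, 0.2531]
tool_rot: [0.03, 3.141, -0.0]
ft_force: [1.3, -0.8, -0.2]
gripper_width: 0.0509
finger_force: 0.0
time: 9.95
tool_pos: [0.607, -0.0704, 0.1935]
tool_rot: [0.028, 3.14, -0.0]
ft_force: [0.2, 0.1, 0.5]
gripper_width: 0.0423
finger_force: 0.0
time: 10.45
tool_pos: [0.6066, -0.0704, 0.1929]
tool_rot: [0.028, 3.141, 0.0]
ft_force: [-0.1, -0.7, -0.6]
gripper_width: 0.029
finger_force: 0.0
grasp [ 0.6066 -0.0704  0.0379] yaxis [0.018 1.    0.   ] z [ 0.  0. -1.] shift cm [0.06 0.04 0.09]
```

```bash
python3 -m handwheel '[[0,0,0,0,0.34],[0,0,0,0,0.335],[0,0,0,0,0.33],[0,0,0,0,0.325],[0,0,0,0,0.325]]' 6
```

```text
time: 10.95
tool_pos: [0.6065, -0.0704, 0.1927]
tool_rot: [-0.028, -3.141, -0.0]
ft_force: [0.1, -0.2, 0.4]
gripper_width: 0.0277
finger_force: 3.4
```

```bash
python3 -m handwheel '[[0,0,0,0,0.322],[0,0,0,0,0.322],[0,0,0,0,0.32],[0,0,0,0,0.32],[0,0,0,0,0.32]]' 6
```

```text
time: 11.45
tool_pos: [0.6065, -0.0704, 0.1927]
tool_rot: [0.028, 3.141, 0.0]
ft_force: [-0.2, -0.3, 0.5]
gripper_width: 0.0275
finger_force: 11.1
```

```bash
python3 -m handwheel '[[0,0,0,0,0.324],[0,0,0,0,0.324],[0,0,0,0,0.324],[0,0,-1,0,0.324],[0,0,-1,0,0.324]]' 6
python3 -m handwheel '[[0,0,-2,0,0.324],[0,0,-2,0,0.324],[0,0,-2,0,0.324],[0,0,-2,0,0.324],[0,0,0,0,0.324]]' 6
python3 -c "
from h import *
i,d=cams.grab_frame('top');P=pts('top',d)
for r in models.trace('top','pan_1'): q=P[r['mask']&(d>0)];print(r['score'],np.median(q,0).round(3),(q.min(0)/2+q.max(0)/2).round(3))
rel([.622,-.216,.017])
i2,d2=cams.grab_frame('side');save(cv2.resize(i2[150:250,260:460],None,fx=4,fy=4),'k4.png')"
```

```text
time: 11.95
tool_pos: [0.6065, -0.0703, 0.2134]
tool_rot: [-0.028, -3.141, -0.0]
ft_force: [-0.2, 0.1, -0.7]
gripper_width: 0.0278
finger_force: 6.9
time: 12.45
tool_pos: [0.6074, -0.0706, 0.2965]
tool_rot: [0.028, 3.136, -0.0]
ft_force: [0.3, 0.3, 0.0]
gripper_width: 0.0275
finger_force: 6.9
0.93 [ 0.587 -0.369  0.004] [ 0.587 -0.369  0.008]
0.9 [ 0.411 -0.204  0.005] [ 0.412 -0.203  0.008]
0.81 [ 0.622 -0.216  0.004] [ 0.62  -0.214  0.007]
0.6 [ 0.448 -0.358  0.004] [ 0.447 -0.357  0.007]
grasp [ 0.6067 -0.0703  0.1386] yaxis [0.018 1.    0.   ] z [ 0.001  0.    -1.   ] shift cm [ -1.77 -14.54  12.16]
```

View pics/k4.png

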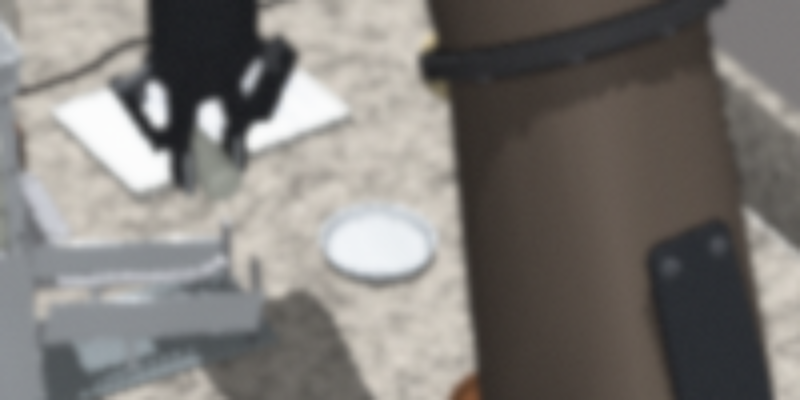

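The thimble is held, crop (210,165), and the pan at (380,240) is clear. Moving over to it.

```bash
python3 -m handwheel '[[-0.4,-3.6,0,0,0.324],[-0.4,-3.6,0,0,0.324],[-0.5,-3.6,0,0,0.324],[-0.4,-3.6,0,0,0.324],[0,0,0,0,0.324]]' 6
python3 -m handwheel '[[0,0,2,0,0.324],[0,0,3,0,0.324],[0,0,3,0,0.324],[0,0,0,0,0.324],[0,0,0,0,0.324]]' 6
python3 -c "
from h import *
i,d=cams.grab_frame('top');P=pts('top',d)
for t in('pan_1','thimble_1'):
  for r in models.trace('top',t): q=P[r['mask']&(d>0)];print(t,r['score'],np.median(q,0).round(3),(q.min(0)/2+q.max(0)/2).round(3))
rel([.621,-.215,.0205])
save(cv2.resize(i[140:210,320:440],None,fx=5,fy=5),'k5.png')"
```

```text
time: 13.1
tool_pos: [0.6196, -0.2214, 0.2918]
tool_rot: [-0.04, -3.14, 0.006]
ft_force: [-0.4, -0.1, -0.6]
gripper_width: 0.0277
finger_force: 6.9
time: 13.6
tool_pos: [0.6207, -0.2143, 0.2122]
tool_rot: [-0.027, -3.139, -0.001]
ft_force: [-0.0, -0.3, 0.6]
gripper_width: 0.0277
finger_force: 6.9
pan_1 0.87 [ 0.448 -0.358  0.004] [ 0.448 -0.357  0.006]
pan_1 0.68 [ 0.587 -0.371  0.004] [ 0.587 -0.372  0.006]
thimble_1 0.7 [0.617 0.095 0.222] [0.614 0.095 0.22 ]
grasp [ 0.622  -0.2149  0.0594] yaxis [ 0.018  1.    -0.001] z [ 0.002 -0.001 -1.   ] shift cm [ 0.11 -0.01  3.89]
```

View pics/k5.png

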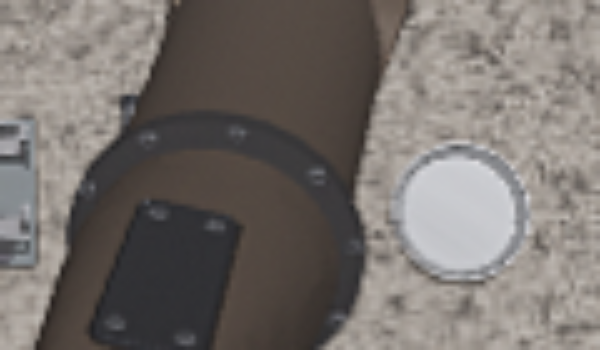

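The arm hides the near pan, so this view adds nothing. Lowering, releasing, and checking after.

```bash
python3 -m handwheel '[[0.1,0,1.5,0,0.324],[0,0,1.3,0,0.324],[0,0,1,0,0.324],[0,0,0.1,0,0.324],[0,0,0,0,0.324]]' 6
python3 -m handwheel '[[0,0,0,0,0.35],[0,0,0,0,0.38],[0,0,0,0,0.41],[0,0,0,0,0.41],[0,0,-1,0,0.41]]' 20
python3 -m handwheel '[[0,0,-3,0,0.5],[0,0,-5,0,0.5],[0,0,-5,0,0.5],[0,0,-5,0,0.5],[0,0,-5,0,0.5]]'
python3 -m handwheel '[[0,0,-5,0,0.5],[0,4,-4,0,0.5],[0,5,0,0,0.5],[0,5,0,0,0.5],[0,5,0,0,0.5]]'
python3 -c "
from h import *
i,d=cams.grab_frame('top');P=pts('top',d)
for t in('pan_1','thimble_1'):
  for r in models.trace('top',t): q=P[r['mask']&(d>0)];print(t,r['score'],np.median(q,0).round(3),(q.min(0)/2+q.max(0)/2).round(3))
rel([.612,.2165,.35])
save(cv2.resize(i[140:250,320:440],None,fx=5,fy=5),'k6.png')"
```

```text
time: 14.25
tool_pos: [0.6196, -0.2146, 0.1757]
tool_rot: [-0.028, -3.141, -0.001]
ft_force: [-10.9, 4.2, 30.3]
gripper_width: 0.0276
finger_force: 22.2
time: 14.75
tool_pos: [0.6195, -0.2145, 0.1828]
tool_rot: [-0.028, -3.14, -0.001]
ft_force: [-1.0, 0.8, -0.4]
gripper_width: 0.0351
finger_force: 0.0
time: 15.25
tool_pos: [0.6196, -0.2145, 0.4153]
tool_rot: [-0.028, -3.141, -0.0]
ft_force: [1.9, -0.1, 0.0]
gripper_width: 0.0426
finger_force: 0.0
time: 15.75
tool_pos: [0.623, -0.0276, 0.499]
tool_rot: [0.029, 3.141, 0.0]
ft_force: [1.1, 0.4, 0.0]
gripper_width: 0.0427
finger_force: 0.0
pan_1 0.79 [ 0.587 -0.371  0.004] [ 0.585 -0.37   0.007]
pan_1 0.76 [ 0.411 -0.205  0.004] [ 0.412 -0.205  0.009]
pan_1 0.73 [ 0.448 -0.358  0.004] [ 0.446 -0.358  0.008]
thimble_1 0.71 [ 0.617 -0.211  0.028] [ 0.617 -0.214  0.02 ]
thimble_1 0.64 [0.614 0.097 0.221] [0.613 0.097 0.22 ]
thimble_1 0.22 [0.601 0.131 0.143] [0.641 0.066 0.145]
grasp [ 0.6232 -0.024   0.3433] yaxis [0.01  1.    0.002] z [-0.001  0.002 -1.   ] shift cm [ 1.36 24.04 -0.61]
```

View pics/k6.png

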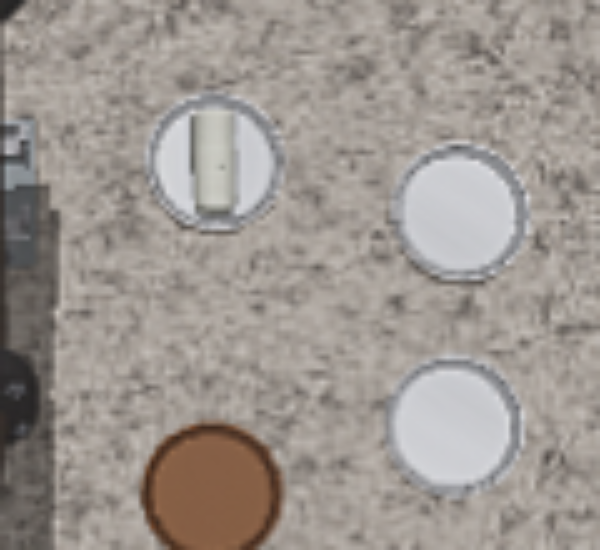

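The first thimble lies flat and central in its pan, crop (213,160). The last 4 mm pressed the bench, so I'll release higher next time. Back to the knob.

```bash
python3 -m handwheel '[[0.3,4.8,-0.5,0,0.5],[0.3,4.8,0,0,0.5],[0.3,4.8,0,0,0.5],[0.3,4.8,0,0,0.5],[0.1,4.8,0,0,0.5]]'
python3 -m handwheel '[[0,0,0,8.5,0.5],[0,0,0,8.5,0.5],[0,0,0,8.5,0.5],[0,0,0,8.5,0.5],[0,0,0,8.5,0.5]]'
python3 -m handwheel '[[0,0,0,8.5,0.5],[0,0,0,8.5,0.5],[0,0,0,8.5,0.5],[0,0,0,8.5,0.5],[0,0,0,8.5,0.5]]'
python3 -m handwheel '[[0,0,0,5,0.5],[0,0,3,0,0.5],[0,0,3,0,0.5],[0,0,0,0,0.5],[0,0,0,0,0.5]]'
python3 -c "
from h import *
rel([.612,.218,.150])"
```

```text
time: 16.4
tool_pos: [0.6147, 0.2111, 0.5038]
tool_rot: [0.031, 3.141, -0.001]
ft_force: [1.1, 0.1, -0.2]
gripper_width: 0.0426
finger_force: 0.0
time: 16.9
tool_pos: [0.6151, 0.2094, 0.5036]
tool_rot: [1.176, 2.913, -0.002]
ft_force: [-0.1, 0.2, 0.3]
gripper_width: 0.0426
finger_force: 0.0
time: 17.4
tool_pos: [0.6151, 0.2093, 0.5036]
tool_rot: [2.152, 2.288, -0.002]
ft_force: [1.1, -0.4, 0.3]
gripper_width: 0.0425
finger_force: 0.0
time: 17.9
tool_pos: [0.6149, 0.21, 0.4442]
tool_rot: [2.242, 2.2, -0.002]
ft_force: [0.7, 0.2, -0.2]
gripper_width: 0.0424
finger_force: 0.0
grasp [0.6148 0.2098 0.2892] yaxis [ 1.    -0.019 -0.001] z [-0.001 -0.001 -1.   ] shift cm [ 0.83 -0.28 13.92]
```

```bash
python3 -m handwheel '[[0.8,-0.3,3,0,0.5],[0,0,4,0,0.5],[0,0,4,0,0.5],[0,0,2.9,0,0.5],[0,0,0,0,0.5]]'
python3 -m handwheel '[[0,0,0,0,0.2],[0,0,0,0,0.2],[0,0,0,0,0.2],[0,0,0,0,0.2],[0,0,0,0,0.2]]' 30
python3 -m handwheel '[[0.5,0,0,0,0.2],[1,0,0,0,0.2],[1,0,0,0,0.2],[1,0,0,0,0.2],[0.9,0,0,0,0.2]]' 30
python3 -m handwheel '[[0,0,0,0,0.2],[0,0,0,0,0.2],[0,0,0,0,0.2],[0,0,0,0,0.2],[0,0,0,0,0.2]]' 
python3 -c "
from h import *
i,d=cams.grab_frame('top');P=pts('top',d)
for r in models.trace('top','thimble_1'): q=P[r['mask']&(d>0)];print(r['score'],np.median(q,0).round(3))"
```

```text
time: 18.4
tool_pos: [0.6111, 0.2186, 0.3028]
tool_rot: [-2.24, -2.2, 0.007]
ft_force: [0.4, -0.2, 0.2]
gripper_width: 0.0427
finger_force: 0.0
time: 18.9
tool_pos: [0.6124, 0.2189, 0.3078]
tool_rot: [2.24, 2.201, 0.006]
ft_force: [-1.4, -1.2, 7.9]
gripper_width: 0.021
finger_force: 30.2
time: 19.4
tool_pos: [0.6133, 0.2627, 0.3078]
tool_rot: [2.24, 2.2, 0.005]
ft_force: [-1.6, -4.6, 6.6]
gripper_width: 0.0215
finger_force: 30.2
time: 19.9
tool_pos: [0.6132, 0.2641, 0.3078]
tool_rot: [2.24, 2.202, 0.008]
ft_force: [1.1, 1.9, 5.2]
gripper_width: 0.0211
finger_force: 30.0
0.73 [ 0.606 -0.07   0.049]
0.62 [ 0.62  -0.212  0.029]
0.53 [0.615 0.097 0.224]
0.35 [ 0.449 -0.358  0.004]
```

Released cleanly. Pushing home and going to the chute.

```bash
python3 -m handwheel '[[-1,0,0,0,0.2],[-1,0,0,0,0.2],[-1,0,0,0,0.2],[-1,0,0,0,0.2],[-0.8,0,0,0,0.2]]' 30
python3 -m handwheel '[[0,0,0,0,0.2],[0,0,0,0,0.2],[0,0,0,0,0.2],[0,0,0,0,0.2],[0,0,0,0,0.2]]' 
python3 -m handwheel '[[0,0,0,0,0.5],[0,0,0,0,0.5],[0,0,0,0,0.5],[0,0,-4,0,0.5],[0,0,-4,0,0.5]]' 
python3 -m handwheel '[[0,0,-5,0,0.5],[0,0,-5,0,0.5],[0,0,-2,0,0.5],[-4,0,0,0,0.6],[-4.8,0,0,0,0.6]]' 
python3 -m handwheel '[[-4.8,0,0,0,0.6],[-4.8,0,0,0,0.6],[-4.8,0,0,0,0.6],[-4.8,0,0,0,0.6],[-0.5,0,0,0,0.6]]' 
python3 -m handwheel '[[0,0,0,-8.5,0.6],[0,0,0,-8.5,0.6],[0,0,0,-8.5,0.6],[0,0,0,-8.5,0.6],[0,0,0,-8.5,0.6]]' 
python3 -m handwheel '[[0,0,0,-8.5,0.6],[0,0,0,-8.5,0.6],[0,0,0,-8.5,0.6],[0,0,0,-8.5,0.6],[0,0,0,-8.5,0.6]]' 
python3 -m handwheel '[[0,0,0,-5,0.6],[0,0,3,0,0.6],[0,0,3,0,0.6],[0,0,0,0,0.6],[0,0,0,0,0.6]]' 
python3 -c "
from h import *
rel([.606,-.070,.038])
i,d=cams.grab_frame('top');P=pts('top',d);c=models.trace('top','gate_knob')
for r in c[:2]: print(r['score'],r['bbox'])
k=np.zeros(d.shape,bool);k[160:178,200:226]=1;k&=(i.max(2)<60)&(P[...,2]>.14)&(P[...,2]<.18);print('knob',np.median(P[k],0))
for t in ('thimble_1','pan_1'):
  for r in models.trace('top',t): q=P[r['mask']&(d>0)];print(t,r['score'],np.median(q,0).round(3))"
```

```text
time: 20.5
tool_pos: [0.6123, 0.2168, 0.3078]
tool_rot: [-2.239, -2.203, -0.011]
ft_force: [1.4, 19.6, 0.1]
gripper_width: 0.0211
finger_force: 30.1
time: 21.0
tool_pos: [0.6123, 0.2169, 0.3078]
tool_rot: [-2.239, -2.204, -0.009]
ft_force: [-0.5, 4.5, 5.1]
gripper_width: 0.021
finger_force: 30.6
time: 21.5
tool_pos: [0.6112, 0.2146, 0.385]
tool_rot: [-2.241, -2.201, 0.005]
ft_force: [1.4, 0.0, -1.0]
gripper_width: 0.0423
finger_force: 0.0
time: 22.0
tool_pos: [0.6099, 0.1281, 0.5056]
tool_rot: [2.236, 2.207, 0.002]
ft_force: [1.9, -0.5, -0.2]
gripper_width: 0.0512
finger_force: 0.0
time: 22.5
tool_pos: [0.605, -0.0783, 0.5059]
tool_rot: [2.25, 2.187, -0.004]
ft_force: [0.2, -1.1, -0.7]
gripper_width: 0.0511
finger_force: 0.0
time: 23.0
tool_pos: [0.6064, -0.0702, 0.505]
tool_rot: [-1.283, -2.868, 0.0]
ft_force: [1.2, 0.6, -0.2]
gripper_width: 0.0513
finger_force: 0.0
time: 23.5
tool_pos: [0.6064, -0.0702, 0.505]
tool_rot: [-0.156, -3.137, 0.0]
ft_force: [0.8, 0.1, 0.5]
gripper_width: 0.0513
finger_force: 0.0
time: 24.0
tool_pos: [0.6066, -0.0701, 0.4455]
tool_rot: [-0.028, -3.141, 0.0]
ft_force: [0.5, -0.6, -0.2]
gripper_width: 0.0514
finger_force: 0.0
grasp [ 0.6064 -0.0701  0.2905] yaxis [ 0.018  1.    -0.   ] z [-0.001 -0.    -1.   ] shift cm [3.000e-02 2.000e-02 2.525e+01]
0.63 [245.4, 171.2, 64.9, 25.1]
knob [0.61046826 0.2172057  0.16206984]
thimble_1 0.49 [ 0.618 -0.213  0.028]
pan_1 0.81 [ 0.623 -0.218  0.005]
pan_1 0.75 [ 0.588 -0.371  0.004]
pan_1 0.73 [ 0.412 -0.204  0.005]
pan_1 0.7 [ 0.448 -0.357  0.004]
```

```bash
python3 -m handwheel '[[0,0,5,0,0.6],[0,0,5,0,0.6],[0,0,5,0,0.6],[0,0,4,0,0.6],[0,0,3,0,0.6]]' 
python3 -m handwheel '[[0,0,2,0,0.6],[0,0,1,0,0.6],[0,0,0,0,0.5],[0,0,0,0,0.4],[0,0,0,0,0.36]]' 
python3 -m handwheel '[[0,0,0,0,0.36],[0,0,0,0,0.34],[0,0,0,0,0.335],[0,0,0,0,0.33],[0,0,0,0,0.326]]' 6
python3 -m handwheel '[[0,0,0,0,0.325],[0,0,0,0,0.324],[0,0,0,0,0.324],[0,0,0,0,0.324],[0,0,0,0,0.324]]' 6
python3 -c "
from h import *
rel([.606,-.070,.038])"
```

```text
time: 24.7
tool_pos: [0.6064, -0.0699, 0.2233]
tool_rot: [-0.028, -3.141, -0.0]
ft_force: [-0.5, -0.7, -0.1]
gripper_width: 0.0511
finger_force: 0.0
time: 25.2
tool_pos: [0.6073, -0.0701, 0.1967]
tool_rot: [0.028, 3.139, -0.0]
ft_force: [-0.5, 1.2, -0.5]
gripper_width: 0.0307
finger_force: 0.0
time: 25.7
tool_pos: [0.6066, -0.07, 0.1952]
tool_rot: [0.028, 3.141, -0.0]
ft_force: [-0.7, -0.4, 2.1]
gripper_width: 0.0279
finger_force: 2.1
time: 26.2
tool_pos: [0.6066, -0.0701, 0.1951]
tool_rot: [0.028, 3.141, -0.0]
ft_force: [-0.4, -0.3, 2.6]
gripper_width: 0.0278
finger_force: 4.8
grasp [ 0.6066 -0.0701  0.0401] yaxis [ 0.018  1.    -0.   ] z [ 0. -0. -1.] shift cm [0.06 0.01 0.21]
```

```bash
python3 -m handwheel '[[0,0,-1,0,0.324],[0,0,-2,0,0.324],[0,0,-2.5,0,0.324],[0,0,-2.5,0,0.324],[0,0,-2,0,0.324]]' 6
python3 -c "
from h import *
rel([.587,-.371,.0245])"
python3 -m handwheel '[[0.3,-4,0,0,0.324],[0.2,-4,0,0,0.324],[0.2,-4,0,0,0.324],[0.2,-4,0,0,0.324],[0.2,-4,0,0,0.324]]' 6
python3 -m handwheel '[[0.2,-4,0,0,0.324],[0.2,-4,0,0,0.324],[0,-2,0,0,0.324],[0,0,0,0,0.324],[0,0,0,0,0.324]]' 6
python3 -c "
from h import *
rel([.587,-.371,.0265])
i2,d2=cams.grab_frame('side');save(cv2.resize(i2[130:260,320:480],None,fx=4,fy=4),'k7.png')
i,d=cams.grab_frame('top');P=pts('top',d)
for r in models.trace('top','pan_1')+models.trace('top','thimble_1'): q=P[r['mask']&(d>0)];print(r['score'],np.median(q,0).round(3))
"
```

```text
time: 26.7
tool_pos: [0.6066, -0.07, 0.2971]
tool_rot: [0.028, 3.14, 0.0]
ft_force: [1.1, 0.0, 0.3]
gripper_width: 0.0275
finger_force: 4.8
grasp [ 0.6068 -0.0699  0.1421] yaxis [0.018 1.    0.   ] z [ 0.001  0.    -1.   ] shift cm [  1.46 -30.14  11.75]
time: 27.2
tool_pos: [0.5916, -0.2711, 0.2957]
tool_rot: [0.027, 3.141, 0.0]
ft_force: [0.8, 0.6, -0.4]
gripper_width: 0.0281
finger_force: 4.8
time: 27.7
tool_pos: [0.5864, -0.3691, 0.2951]
tool_rot: [-0.028, -3.141, -0.002]
ft_force: [-0.3, 1.1, 0.1]
gripper_width: 0.0279
finger_force: 4.8
grasp [ 0.5864 -0.3689  0.1401] yaxis [0.018 1.    0.001] z [-0.     0.001 -1.   ] shift cm [-0.07 -0.22 11.35]
0.78 [ 0.621 -0.221  0.005]
0.68 [ 0.43  -0.189  0.006]
0.53 [ 0.598 -0.344  0.004]
0.61 [0.615 0.098 0.193]
0.5 [ 0.613 -0.213  0.029]
```

View pics/k7.png

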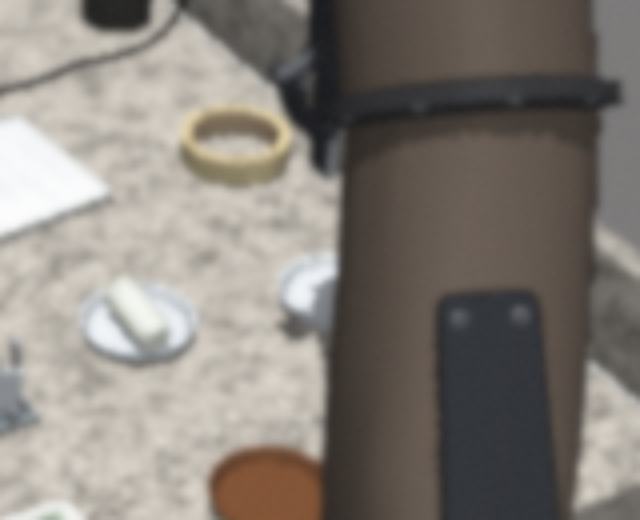

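The first thimble is still in its pan, crop (140,310). The second pan shows at (310,290), half hidden. I'll compare its visible edge with the predicted one.

```bash
python3 -c "
from h import *
a=np.linspace(0,2*np.pi,60)
c=np.c_[.587+.045*np.cos(a),-.371+.045*np.sin(a),0*a+.013];q=proj('side',c);print(((q-[320,130])*4)[::4].round(0).tolist())
i,d=cams.grab_frame('side');P=pts('side',d)
m=(P[...,2]>.006)&(P[...,2]<.02)&(P[...,0]>.5)&(P[...,0]<.68)&(P[...,1]<-.27)&(P[...,1]>-.45);q=P[m];print(len(q),q.min(0),q.max(0))
i,d=cams.grab_frame('top');P=pts('top',d)
m=(P[...,2]>.006)&(P[...,2]<.02)&(P[...,0]>.5)&(P[...,0]<.68)&(P[...,1]<-.28)&(P[...,1]>-.45);q=P[m];print(len(q),q.min(0),q.max(0))"
```

```text
[[303.0, 256.0], [286.0, 265.0], [277.0, 277.0], [278.0, 292.0], [290.0, 305.0], [310.0, 316.0], [334.0, 321.0], [359.0, 319.0], [379.0, 311.0], [390.0, 299.0], [392.0, 285.0], [383.0, 271.0], [366.0, 260.0], [343.0, 253.0], [319.0, 253.0]]
79 [ 0.55198399 -0.3921822   0.00602912] [ 0.65157392 -0.28286866  0.01750557]
62 [ 0.51270209 -0.37618442  0.00600773] [ 0.678102   -0.28190712  0.01842124]
```

Its left edge matches the prediction (277 against about 280), so the pan has not moved. Lowering.

```bash
python3 -m handwheel '[[-0.1,-0.2,2,0,0.324],[0,0,3,0,0.324],[0,0,3,0,0.324],[0,0,2,0,0.324],[0,0,1.2,0,0.324]]' 6
python3 -m handwheel '[[0,0,0,0,0.324],[0,0,0.1,0,0.324],[0,0,0,0,0.324],[0,0,0,0,0.324],[0,0,0,0,0.324]]' 6
python3 -c "
from h import *
rel([.587,-.371,.0245])"
```

```text
time: 28.5
tool_pos: [0.5869, -0.3708, 0.1811]
tool_rot: [-0.026, -3.139, -0.002]
ft_force: [-0.1, 0.1, -0.0]
gripper_width: 0.0276
finger_force: 4.8
time: 29.0
tool_pos: [0.5875, -0.3718, 0.183]
tool_rot: [0.028, 3.14, -0.001]
ft_force: [0.2, -0.2, 0.0]
gripper_width: 0.0283
finger_force: 4.8
grasp [ 0.5877 -0.3719  0.028 ] yaxis [ 0.018  1.    -0.001] z [ 0.001 -0.001 -1.   ] shift cm [0.07 0.09 0.35]
```

```bash
python3 -m handwheel '[[0,0,0.1,0,0.324],[0,0,0.1,0,0.324],[0,0,0,0,0.324],[0,0,0,0,0.324],[0,0,0,0,0.324]]' 6
python3 -m handwheel '[[0,0,0.1,0,0.324],[0,0,0.1,0,0.324],[0,0,0,0,0.324],[0,0,0,0,0.324],[0,0,0,0,0.324]]' 6
```

```text
time: 29.5
tool_pos: [0.5872, -0.3717, 0.18]
tool_rot: [-0.028, -3.141, -0.0]
ft_force: [0.4, 0.2, 0.5]
gripper_width: 0.0274
finger_force: 4.8
time: 30.0
tool_pos: [0.5872, -0.3717, 0.178]
tool_rot: [0.028, 3.141, 0.0]
ft_force: [-0.4, 0.6, -0.4]
gripper_width: 0.0278
finger_force: 4.8
```

```bash
python3 -m handwheel '[[0,0,0.1,0,0.324],[0,0,0,0,0.34],[0,0,0,0,0.36],[0,0,0,0,0.4],[0,0,-1,0,0.41]]' 20
python3 -m handwheel '[[0,0,-3,0,0.5],[0,0,-5,0,0.5],[0,0,-5,0,0.5],[0,0,-5,0,0.5],[0,0,-5,0,0.5]]'
python3 -m handwheel '[[0,0,-5,0,0.5],[0,4.5,-3,0,0.5],[0,5,0,0,0.5],[0,5,0,0,0.5],[0,5,0,0,0.5]]'
python3 -m handwheel '[[0,5,0,0,0.5],[0,5,0,0,0.5],[0,5,0,0,0.5],[0,5,0,0,0.5],[0,0,0,0,0.5]]'
python3 -c "
from h import *
i,d=cams.grab_frame('top');P=pts('top',d)
for t in('pan_1','thimble_1'):
  for r in models.trace('top',t): q=P[r['mask']&(d>0)];print(t,r['score'],np.median(q,0).round(3),(q.min(0)/2+q.max(0)/2).round(3))
rel([.612,.2165,.35])
save(cv2.resize(i[140:250,320:440],None,fx=5,fy=5),'k8.png')"
```

```text
time: 30.5
tool_pos: [0.5867, -0.3713, 0.1861]
tool_rot: [-0.028, -3.139, -0.002]
ft_force: [-0.9, 0.7, 0.1]
gripper_width: 0.0349
finger_force: 0.0
time: 31.0
tool_pos: [0.5867, -0.3715, 0.4203]
tool_rot: [0.028, 3.141, -0.001]
ft_force: [1.8, -0.3, 0.2]
gripper_width: 0.0423
finger_force: 0.0
time: 31.5
tool_pos: [0.5899, -0.1784, 0.4961]
tool_rot: [0.028, 3.14, -0.0]
ft_force: [1.5, -0.2, -0.1]
gripper_width: 0.0427
finger_force: 0.0
time: 32.0
tool_pos: [0.5934, 0.0287, 0.4955]
tool_rot: [0.009, 3.141, 0.008]
ft_force: [1.0, 0.4, 0.7]
gripper_width: 0.0425
finger_force: 0.0
pan_1 0.88 [ 0.583 -0.37   0.005] [ 0.585 -0.373  0.009]
pan_1 0.84 [ 0.623 -0.214  0.005] [ 0.623 -0.213  0.013]
pan_1 0.62 [ 0.411 -0.205  0.005] [ 0.412 -0.204  0.008]
pan_1 0.6 [ 0.449 -0.358  0.004] [ 0.447 -0.356  0.007]
pan_1 0.28 [ 0.432 -0.055  0.018] [ 0.432 -0.052  0.018]
thimble_1 0.73 [ 0.585 -0.367  0.028] [ 0.587 -0.372  0.017]
thimble_1 0.55 [ 0.62  -0.213  0.029] [ 0.619 -0.214  0.027]
grasp [0.594  0.0193 0.3404] yaxis [ 0.018  1.    -0.001] z [ 0.001 -0.001 -1.   ] shift cm [-1.45 19.75 -0.97]
```

View pics/k8.png

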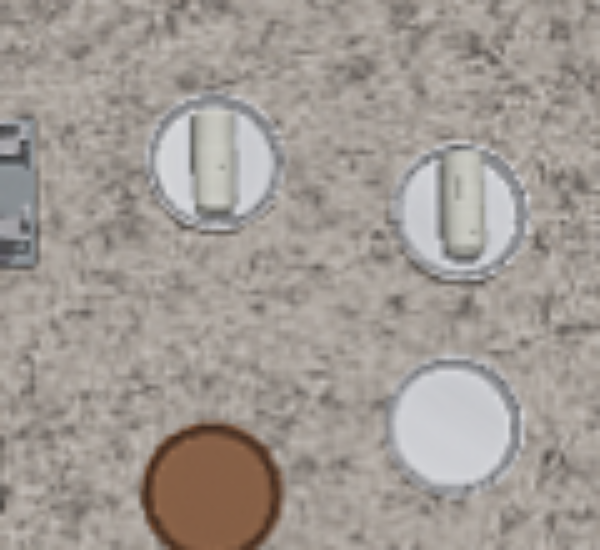

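Both thimbles lie flat in their pans, at (213,160) and (462,205). The third cycle starts now.

```bash
python3 -m handwheel '[[-0.4,4,-1,0,0.5],[-0.4,4,0,0,0.5],[-0.4,4,0,0,0.5],[-0.3,4,0,0,0.5],[0,3.8,0,0,0.5]]'
python3 -m handwheel '[[0,0,0,8.5,0.5],[0,0,0,8.5,0.5],[0,0,0,8.5,0.5],[0,0,0,8.5,0.5],[0,0,0,8.5,0.5]]'
python3 -m handwheel '[[0,0,0,8.5,0.5],[0,0,0,8.5,0.5],[0,0,0,8.5,0.5],[0,0,0,8.5,0.5],[0,0,0,8.5,0.5]]'
python3 -m handwheel '[[0,0,0,5,0.5],[0,0,3,0,0.5],[0,0,3,0,0.5],[0,0,0,0,0.5],[0,0,0,0,0.5]]'
python3 -c "
from h import *
rel([.612,.218,.150])"
```

```text
time: 32.65
tool_pos: [0.6134, 0.2167, 0.5051]
tool_rot: [0.033, 3.141, -0.001]
ft_force: [1.7, 0.7, 0.1]
gripper_width: 0.0429
finger_force: 0.0
time: 33.15
tool_pos: [0.6133, 0.215, 0.5052]
tool_rot: [1.178, 2.911, -0.001]
ft_force: [0.1, 0.4, -0.1]
gripper_width: 0.0425
finger_force: 0.0
time: 33.65
tool_pos: [0.6133, 0.215, 0.5053]
tool_rot: [2.153, 2.286, 0.0]
ft_force: [0.4, -0.8, -0.0]
gripper_width: 0.0427
finger_force: 0.0
time: 34.15
tool_pos: [0.6131, 0.216, 0.4455]
tool_rot: [2.243, 2.199, -0.001]
ft_force: [-0.1, 0.5, 0.8]
gripper_width: 0.0428
finger_force: 0.0
grasp [0.6131 0.2159 0.2905] yaxis [ 1.   -0.02 -0.  ] z [-0.    -0.001 -1.   ] shift cm [ 0.22 -0.12 14.05]
```

```bash
python3 -m handwheel '[[0.2,-0.1,3,0,0.5],[0,0,4,0,0.5],[0,0,4,0,0.5],[0,0,3,0,0.5],[0,0,0,0,0.5]]'
python3 -m handwheel '[[0,0,0,0,0.2],[0,0,0,0,0.2],[0,0,0,0,0.2],[0,0,0,0,0.2],[0,0,0,0,0.2]]' 30
python3 -m handwheel '[[0.5,0,0,0,0.2],[1,0,0,0,0.2],[1,0,0,0,0.2],[1,0,0,0,0.2],[0.9,0,0,0,0.2]]' 30
python3 -m handwheel '[[0,0,0,0,0.2],[0,0,0,0,0.2],[0,0,0,0,0.2],[0,0,0,0,0.2],[0,0,0,0,0.2]]' 
python3 -c "
from h import *
i,d=cams.grab_frame('top');P=pts('top',d)
for r in models.trace('top','thimble_1'): q=P[r['mask']&(d>0)];print(r['score'],np.median(q,0).round(3))"
```

```text
time: 34.65
tool_pos: [0.6112, 0.2189, 0.3027]
tool_rot: [-2.241, -2.2, 0.007]
ft_force: [0.3, 0.3, -0.3]
gripper_width: 0.0426
finger_force: 0.0
time: 35.15
tool_pos: [0.6125, 0.2194, 0.3077]
tool_rot: [2.24, 2.2, 0.006]
ft_force: [-2.5, -2.0, 7.8]
gripper_width: 0.0211
finger_force: 30.3
time: 35.65
tool_pos: [0.6133, 0.2634, 0.3077]
tool_rot: [2.24, 2.2, 0.005]
ft_force: [-1.3, -3.3, 7.9]
gripper_width: 0.021
finger_force: 30.3
time: 36.15
tool_pos: [0.6132, 0.2647, 0.3077]
tool_rot: [2.24, 2.202, 0.009]
ft_force: [-0.3, 2.3, 5.6]
gripper_width: 0.0209
finger_force: 30.2
0.62 [ 0.617 -0.212  0.03 ]
0.57 [0.611 0.097 0.196]
0.49 [ 0.59  -0.367  0.027]
0.48 [ 0.604 -0.069  0.049]
0.32 [0.604 0.08  0.073]
```

```bash
python3 -m handwheel '[[-1,0,0,0,0.2],[-1,0,0,0,0.2],[-1,0,0,0,0.2],[-1,0,0,0,0.2],[-0.8,0,0,0,0.2]]' 30
python3 -m handwheel '[[0,0,0,0,0.2],[0,0,0,0,0.2],[0,0,0,0,0.2],[0,0,0,0,0.2],[0,0,0,0,0.2]]' 
python3 -m handwheel '[[0,0,0,0,0.5],[0,0,0,0,0.5],[0,0,0,0,0.5],[0,0,-4,0,0.5],[0,0,-4,0,0.5]]' 
python3 -m handwheel '[[0,0,-5,0,0.5],[0,0,-5,0,0.5],[0,0,-2,0,0.5],[-4,0,0,0,0.6],[-4.8,0,0,0,0.6]]' 
python3 -m handwheel '[[-4.8,0,0,0,0.6],[-4.8,0,0,0,0.6],[-4.8,0,0,0,0.6],[-4.8,0,0,0,0.6],[-0.5,0,0,0,0.6]]' 
python3 -m handwheel '[[0,0,0,-8.5,0.6],[0,0,0,-8.5,0.6],[0,0,0,-8.5,0.6],[0,0,0,-8.5,0.6],[0,0,0,-8.5,0.6]]' 
python3 -m handwheel '[[0,0,0,-8.5,0.6],[0,0,0,-8.5,0.6],[0,0,0,-8.5,0.6],[0,0,0,-8.5,0.6],[0,0,0,-8.5,0.6]]' 
python3 -m handwheel '[[0,0,0,-5,0.6],[0,0,3,0,0.6],[0,0,3,0,0.6],[0,0,0,0,0.6],[0,0,0,0,0.6]]' 
python3 -c "
from h import *
rel([.606,-.070,.040])
i,d=cams.grab_frame('top');P=pts('top',d)
k=np.zeros(d.shape,bool);k[160:178,200:226]=1;k&=(i.max(2)<60)&(P[...,2]>.14)&(P[...,2]<.18);print('knob',np.median(P[k],0))
for t in ('thimble_1','pan_1'):
  for r in models.trace('top',t): q=P[r['mask']&(d>0)];print(t,r['score'],np.median(q,0).round(3))"
```

```text
time: 36.75
tool_pos: [0.6123, 0.2174, 0.3077]
tool_rot: [-2.239, -2.203, -0.011]
ft_force: [1.4, 20.2, 0.7]
gripper_width: 0.0211
finger_force: 30.0
time: 37.25
tool_pos: [0.6123, 0.2175, 0.3077]
tool_rot: [2.239, 2.203, 0.009]
ft_force: [-0.8, 5.1, 6.0]
gripper_width: 0.0211
finger_force: 30.5
time: 37.75
tool_pos: [0.6112, 0.2152, 0.3847]
tool_rot: [-2.241, -2.201, 0.005]
ft_force: [1.1, 0.8, -0.4]
gripper_width: 0.0425
finger_force: 0.0
time: 38.25
tool_pos: [0.6099, 0.1287, 0.5054]
tool_rot: [2.236, 2.207, 0.002]
ft_force: [0.9, -1.4, -0.7]
gripper_width: 0.0513
finger_force: 0.0
time: 38.75
tool_pos: [0.6051, -0.0777, 0.5055]
tool_rot: [2.251, 2.187, -0.004]
ft_force: [-0.2, -0.1, 0.4]
gripper_width: 0.0515
finger_force: 0.0
time: 39.25
tool_pos: [0.6064, -0.0696, 0.5047]
tool_rot: [-1.283, -2.868, 0.001]
ft_force: [0.3, 0.4, -0.1]
gripper_width: 0.0511
finger_force: 0.0
time: 39.75
tool_pos: [0.6064, -0.0696, 0.5047]
tool_rot: [-0.156, -3.137, 0.0]
ft_force: [0.3, -0.5, 0.1]
gripper_width: 0.0509
finger_force: 0.0
time: 40.25
tool_pos: [0.6066, -0.0695, 0.4452]
tool_rot: [-0.028, -3.141, 0.0]
ft_force: [0.7, 0.2, 0.6]
gripper_width: 0.0512
finger_force: 0.0
grasp [ 0.6065 -0.0695  0.2902] yaxis [ 0.018  1.    -0.   ] z [-0.001 -0.    -1.   ] shift cm [ 0.03 -0.05 25.02]
knob [0.61008199 0.21642902 0.16419187]
thimble_1 0.62 [ 0.614 -0.212  0.028]
thimble_1 0.58 [ 0.59  -0.365  0.029]
thimble_1 0.57 [0.615 0.099 0.164]
pan_1 0.95 [ 0.624 -0.224  0.005]
pan_1 0.76 [ 0.582 -0.369  0.005]
pan_1 0.75 [ 0.449 -0.359  0.004]
pan_1 0.6 [ 0.412 -0.205  0.004]
```

```bash
python3 -m handwheel '[[0,0,5,0,0.6],[0,0,5,0,0.6],[0,0,5,0,0.6],[0,0,4,0,0.6],[0,0,3,0,0.6]]' 
python3 -m handwheel '[[0,0,2,0,0.6],[0,0,1,0,0.6],[0,0,0,0,0.5],[0,0,0,0,0.4],[0,0,0,0,0.36]]' 
python3 -m handwheel '[[0,0,0,0,0.36],[0,0,0,0,0.34],[0,0,0,0,0.335],[0,0,0,0,0.33],[0,0,0,0,0.326]]' 6
python3 -m handwheel '[[0,0,0,0,0.325],[0,0,0,0,0.324],[0,0,0,0,0.324],[0,0,0,0,0.324],[0,0,0,0,0.324]]' 6
python3 -m handwheel '[[0,0,-1,0,0.324],[0,0,-2,0,0.324],[0,0,-2.5,0,0.324],[0,0,-2.5,0,0.324],[0,0,-2,0,0.324]]' 6
python3 -c "
from h import *
rel([.448,-.358,.0245])"
```

```text
time: 40.9
tool_pos: [0.6066, -0.0693, 0.2234]
tool_rot: [-0.028, -3.141, -0.0]
ft_force: [0.0, 0.5, 0.6]
gripper_width: 0.051
finger_force: 0.0
time: 41.4
tool_pos: [0.6073, -0.0695, 0.1964]
tool_rot: [0.028, 3.139, -0.0]
ft_force: [-0.2, -0.1, 0.1]
gripper_width: 0.0308
finger_force: 0.0
time: 41.9
tool_pos: [0.6066, -0.0694, 0.1949]
tool_rot: [0.028, 3.141, -0.0]
ft_force: [-1.3, -0.3, 0.8]
gripper_width: 0.0279
finger_force: 2.1
time: 42.4
tool_pos: [0.6066, -0.0695, 0.1949]
tool_rot: [0.028, 3.141, -0.0]
ft_force: [-2.1, -1.2, 3.2]
gripper_width: 0.0278
finger_force: 4.9
time: 42.9
tool_pos: [0.6066, -0.0693, 0.2968]
tool_rot: [0.028, 3.14, 0.0]
ft_force: [0.5, 0.1, -0.7]
gripper_width: 0.0276
finger_force: 4.8
grasp [ 0.6068 -0.0693  0.1418] yaxis [0.018 1.    0.   ] z [ 0.001  0.    -1.   ] shift cm [ 15.38 -29.15  11.71]
```

```bash
python3 -m handwheel '[[1.92,-3.64,0,0,0.324],[1.92,-3.64,0,0,0.324],[1.92,-3.64,0,0,0.324],[1.92,-3.64,0,0,0.324],[0,0,0,0,0.324]]' 6
python3 -c "
from h import *
i,d=cams.grab_frame('top');P=pts('top',d)
for r in models.trace('top','pan_1'): q=P[r['mask']&(d>0)];print(r['score'],np.median(q,0).round(3),np.ptp(q,0).round(3))"
python3 -m handwheel '[[1.92,-3.64,0,0,0.324],[1.92,-3.64,0,0,0.324],[1.92,-3.64,0,0,0.324],[1.92,-3.64,0,0,0.324],[0,0,0,0,0.324]]' 6
python3 -c "
from h import *
rel([.448,-.358,.0265])
i,d=cams.grab_frame('top');P=pts('top',d)
for r in models.trace('top','pan_1')+models.trace('top','thimble_1'): q=P[r['mask']&(d>0)];print(r['score'],np.median(q,0).round(3),np.ptp(q,0).round(3))"
```

```text
time: 43.4
tool_pos: [0.5237, -0.2197, 0.2955]
tool_rot: [-0.041, -3.14, 0.005]
ft_force: [0.8, -0.2, 0.3]
gripper_width: 0.0277
finger_force: 4.8
0.61 [ 0.624 -0.19   0.005] [0.083 0.047 0.028]
0.6 [ 0.445 -0.363  0.004] [0.129 0.203 0.686]
0.45 [ 0.58  -0.395  0.005] [0.083 0.052 0.027]
time: 44.0
tool_pos: [0.4451, -0.3622, 0.2952]
tool_rot: [-0.038, -3.14, 0.004]
ft_force: [0.3, 0.0, -0.9]
gripper_width: 0.0278
finger_force: 4.8
grasp [ 0.445  -0.3627  0.1402] yaxis [ 0.024  1.    -0.003] z [-0.001 -0.003 -1.   ] shift cm [-0.3   0.51 11.37]
0.94 [ 0.582 -0.364  0.005] [0.083 0.085 0.03 ]
0.93 [ 0.412 -0.205  0.005] [0.092 0.089 0.028]
0.66 [ 0.437 -0.343  0.004] [0.089 0.083 0.231]
0.64 [ 0.623 -0.215  0.005] [0.086 0.087 0.031]
0.7 [ 0.586 -0.366  0.028] [0.063 0.028 0.028]
0.55 [ 0.613 -0.212  0.028] [0.064 0.027 0.031]
```

```bash
python3 -c "
from h import *
rel([.448,-.358,.0265])
i,d=cams.grab_frame('top');P=pts('top',d)
r=max(models.trace('top','pan_1'),key=lambda r:-abs(r['bbox'][0]-410)-abs(r['bbox'][1]-225))
m=r['mask']&(d>0)&(P[...,2]<.03);q=P[m];print(r['bbox'],q.min(0),q.max(0))
a=np.linspace(0,2*np.pi,90)
c=np.c_[.448+.045*np.cos(a),-.358+.045*np.sin(a),0*a+.013];q=proj('top',c).astype(np.int32)
im=cv2.resize(i[185:265,360:460],None,fx=6,fy=6);cv2.polylines(im,[(q-[360,185])*6],True,(255,0,0),1);save(im,'k9.png')"
```

```text
grasp [ 0.4492 -0.3562  0.1398] yaxis [0.016 1.    0.001] z [ 0.001  0.001 -1.   ] shift cm [ 0.12 -0.19 11.33]
[403.9, 222.6, 14.1, 31.8] [ 0.40698719 -0.37067133 -0.00703757] [ 0.49640309 -0.31283542  0.01900315]
```

View pics/k9.png

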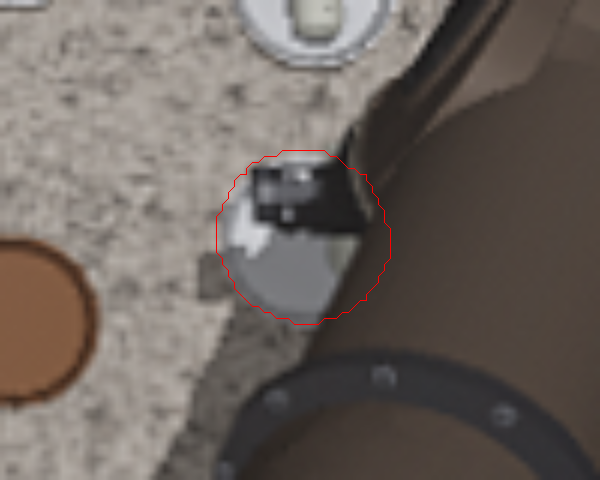

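The third pan's visible rim follows the predicted circle around (303,237), so it has not moved. Lowering and releasing.

```bash
python3 -m handwheel '[[0.1,-0.2,2,0,0.324],[0,0,3,0,0.324],[0,0,3,0,0.324],[0,0,2,0,0.324],[0,0,1.2,0,0.324]]' 6
python3 -m handwheel '[[0,0,0.2,0,0.324],[0,0,0.1,0,0.324],[0,0,0,0,0.324],[0,0,0,0,0.324],[0,0,0,0,0.324]]' 6
python3 -c "
from h import *
rel([.448,-.358,.0230])"
```

```text
time: 44.75
tool_pos: [0.4475, -0.3579, 0.1811]
tool_rot: [-0.023, -3.14, -0.003]
ft_force: [0.2, -0.2, 0.4]
gripper_width: 0.0278
finger_force: 4.8
time: 45.25
tool_pos: [0.447, -0.36, 0.1805]
tool_rot: [0.028, 3.14, -0.001]
ft_force: [-0.4, 0.3, 0.1]
gripper_width: 0.0279
finger_force: 4.8
grasp [ 0.4472 -0.3601  0.0255] yaxis [ 0.018  1.    -0.001] z [ 0.001 -0.001 -1.   ] shift cm [-0.08  0.21  0.25]
```

```bash
python3 -m handwheel '[[-0.1,0.2,0.1,0,0.324],[0,0,0.1,0,0.324],[0,0,0,0,0.324],[0,0,0,0,0.324],[0,0,0,0,0.324]]' 6
python3 -m handwheel '[[0,0,0.1,0,0.324],[0,0,0,0,0.34],[0,0,0,0,0.36],[0,0,0,0,0.4],[0,0,-1,0,0.41]]' 20
python3 -m handwheel '[[0,0,-3,0,0.5],[0,0,-5,0,0.5],[0,0,-5,0,0.5],[0,0,-5,0,0.5],[0,0,-5,0,0.5]]'
python3 -m handwheel '[[0,0,-5,0,0.5],[0,4.5,-3,0,0.5],[0,5,0,0,0.5],[0,5,0,0,0.5],[0,5,0,0,0.5]]'
python3 -m handwheel '[[0,5,0,0,0.5],[0,5,0,0,0.5],[0,0,0,0,0.5],[0,0,0,0,0.5],[0,0,0,0,0.5]]'
python3 -c "
from h import *
i,d=cams.grab_frame('top');P=pts('top',d)
k=np.zeros(d.shape,bool);k[160:178,200:226]=1;k&=(i.max(2)<60)&(P[...,2]>.14)&(P[...,2]<.18);print('knob',np.median(P[k],0))
for t in('pan_1','thimble_1'):
  for r in models.trace('top',t): q=P[r['mask']&(d>0)];print(t,r['score'],np.median(q,0).round(3),(q.min(0)/2+q.max(0)/2).round(3))
save(cv2.resize(i[130:260,200:440],None,fx=3.3,fy=3.3),'k10.png')"
```

```text
time: 45.75
tool_pos: [0.4478, -0.3579, 0.1778]
tool_rot: [-0.028, -3.141, -0.0]
ft_force: [-0.3, -0.5, -0.8]
gripper_width: 0.0278
finger_force: 4.8
time: 46.25
tool_pos: [0.4474, -0.3575, 0.1861]
tool_rot: [-0.028, -3.14, -0.002]
ft_force: [0.4, 0.3, 0.7]
gripper_width: 0.0352
finger_force: 0.0
time: 46.75
tool_pos: [0.4472, -0.3576, 0.4199]
tool_rot: [0.028, 3.141, -0.001]
ft_force: [1.2, -0.8, -0.4]
gripper_width: 0.0426
finger_force: 0.0
time: 47.25
tool_pos: [0.4503, -0.1644, 0.4956]
tool_rot: [0.029, 3.14, -0.001]
ft_force: [0.5, -0.2, 0.6]
gripper_width: 0.0425
finger_force: 0.0
time: 47.75
tool_pos: [0.4527, -0.0675, 0.4949]
tool_rot: [0.03, 3.141, -0.001]
ft_force: [-0.4, 0.8, 0.4]
gripper_width: 0.0429
finger_force: 0.0
knob [0.61055111 0.2164202  0.16478249]
pan_1 0.83 [ 0.622 -0.223  0.005] [ 0.62  -0.218  0.013]
pan_1 0.83 [ 0.584 -0.369  0.005] [ 0.585 -0.372  0.014]
pan_1 0.78 [ 0.448 -0.361  0.005] [ 0.448 -0.358  0.013]
pan_1 0.62 [ 0.411 -0.205  0.004] [ 0.411 -0.206  0.005]
thimble_1 0.61 [0.612 0.099 0.165] [0.608 0.098 0.199]
thimble_1 0.53 [ 0.617 -0.212  0.028] [ 0.621 -0.213  0.021]
thimble_1 0.52 [ 0.586 -0.367  0.028] [ 0.587 -0.368  0.024]
thimble_1 0.44 [ 0.449 -0.352  0.028] [ 0.446 -0.357  0.019]
```

View pics/k10.png

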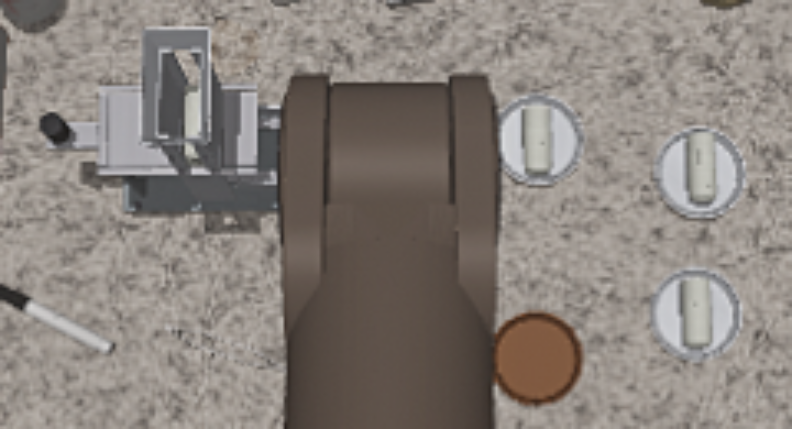

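All three silver pans hold a flat thimble, at (538,140), (701,165) and (695,312). The gate knob is home at (55,127), and the start picture showed no fourth pan. Handing in.

```bash
python3 -c "
from workcell import env;print(env.hand_in())"
```

```text
the job is handed in; nothing more can be done
None
```

I handed the job in with one thimble lying flat in each of the three pans on the bench, the gate home and two thimbles left in the hopper; on the first placing the grip reading rose to 22 N as the fingers touched down, and hand-in returned no verdict.

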